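Load a spring-loaded slat magazine

ROBOT

A 7-joint arm with a two-finger parallel gripper is mounted at the origin on the work surface; the furniture and walls round the work are solid. World frame = base frame: x ahead of the robot, y to its left, z up, the work surface at z = 0. Lengths are in m, angles in rad, forces in N, time in s.
With the tool pointing down it reaches from about 0.425 to 0.975 m from the base axis. Payload 16.7 kg.
Tool frame: the origin (TCP) lies at the very end of the fingers, on their centre line; the grasp point (between the pads) lies 19 mm behind it; z points along the fingers, y is the line along which they close (so a half turn about z gives the same grasp; the last joint's range is limited). The gripper opens to 85 mm and grips with 20 to 120 N. Pads are 22 mm wide; open, the fingers measure 114 mm over their backs; the gripper's body (76 mm by 85 mm) begins 54 mm behind the grasp point. The pads swing forward as they close: fully open they stand 13 mm farther back than shut.
Start: joints at [-1.262, 0.426, 0.074, 1.606, -0.034, 1.111, -0.067], TCP at [0.298, 0.605, 0.198] pointing down, gripper open.
Joint ranges: [-2.85, 2.85], [-0.5, 2.14], [-1.23, 1.37], [0.21, 2.46], [-1.02, 4.16], [0.16, 2.05], [-2.73, 2.73]. Speed limits (rad/s): [1.89, 1.89, 2.39, 2.39, 3.01, 3.01, 3.01].

INTERFACE

Orientations are given as [roll, pitch, yaw] about the fixed x, y, z axes, in that order (R = Rz(yaw) Ry(pitch) Rx(roll)).
In Python, from station import * gives the robot as it stands.
- The arm moves only by the tool drive_tool, never from a script. Its arguments are lists of equal length, an entry for each row: "turn": the turn, a rotation vector about the tool's x, y, z in units of 180 degrees (1.0 is 180 degrees), a list of three; "dp": the shift along the tool's x, y, z in units of 0.3 m (1.0 is 0.3 m), a list of three; "gripper": the opening, from 0 (shut) to 1 (fully open). In form: {"turn": [[ax, ay, az], ...], "dp": [[tx, ty, tz], ...], "gripper": [gripper, ...]}. A call has 1 to 10 rows; each row is the pose to reach, as a shift and turn from the pose commanded when the call began, along the tool's axes at that moment, turning the shorter way round; what a row does not reach only later rows make up. A row lasts 1/8 s, in which the tool goes at most 62.5 mm and 10.7 degrees, less where a joint would pass 70% of its speed; a pose out of reach is approached as far as the arm can. A call with a number of a shift or a turn outside -1 to 1 is refused whole. A call with a gripper value outside its range is refused whole. The fingers move at their own pace and stop on an object; "squeeze" is the grip in N (left out, the last holds). Time passes only in rows, so rows that repeat a pose let the fingers close. It gives the time, the measured TCP pose, the force, the opening and the grip force at its end, in the units of the state.
- get_state(): the state, without advancing time (a new reading comes with each control period).
- get_image(name): name is "scene" or "top" or "wrist"; returns a dict with "frame" (384x512x3 uint8, red, green, blue), "camera_matrix" (3x3 intrinsics, pixels), "pose" (4x4, takes a point from camera to world coordinates). Camera axes: x right, y down, z forward; pixel columns grow to the right and rows downward; lengths in m; the calibration is good to about 2 mm. A picture is of the moment at which its call begins. There is no depth.
- sign_off(): hands the job in; it is judged then, once.
Trained networks look in a picture, given as the dict that the camera call returned (one of the last four; its "shot" number tells which), for a name from the list of things; names that differ only in an ending like _2 or _b are one class to them, and where a whole thing is asked for, a point or a joint stands for the part that bears it (a point fixed in the world has none). Each returns a list of dicts, best first, with "confidence" (0 to 1); they miss things now and then, are a little off and sometimes report something else, mostly with a low value. They report only what shows in the picture. A call takes as long as a camera call. They do not tell look-alikes from the thing itself.
- spot_in(picture, label): "bbox" ([left, top, right, bottom] in pixels, round what is visible of it).
- tip_of(picture, label): "point" ([column, row] in pixels: a listed point, or the origin of a listed thing).
The state is a dict: "clock": time; "joint_positions": joint angles; "joint_velocities": joint speeds; "tau": joint torques, N m; "tcp_pos": TCP position; "eef_rot": TCP orientation; "ft_force": force on the tool from outside, world axes, zero at the start; "torque": the same for the moment, N m; "finger_gap": finger opening in m; "grip_force": force on a finger pad.
Only numpy, scipy, OpenCV 4.12 (cv2) and the standard library are available. Lean on these libraries where they do the work, as an engineer would, in place of code of your own. Each camera call takes 0.05 s, during which the arm holds its last target. There are 200 camera calls.

TASK

Load the spring magazine with the two matching 160 mm slats: lay one flat in the mouth and press it straight down against the spring until both end catches snap out over its top, then press the other one down on top of it in the same way. When both slats stay down under the catches, push the keeper slide fully home across the mouth.

Things in the scene. Friction and masses are not known exactly. Their poses are not given: they have to be found in the camera images.
- magazine: Spring magazine fixed to the worktop: plywood base 100 x 300 x 12 mm (own x -50..50, y -180..120 mm) carrying an upright open column, an end pillar with a catch at each end and the keeper at the -y end. Origin: on the worktop, on the column's axis; own z up, own y along the column's length. Guides and catches are slippery.
- mouth (a point): On the column's axis, 85 mm above the worktop: the level of the top of a latched slat. Column inside: 64 mm (own x) by 164 mm (own y); four aluminium corner angles, straight up to 112 mm height, above that lips flaring 7 mm outwards up to 125 mm. The long sides are open over own y -54..54 mm, so fingers holding a slat across its width can lower it there.
- follower (a joint): Black plate 48 x 140 mm on springs that carries the slats in the column. Value: metres pressed down from its rest, where its top is 99 mm above the worktop; hard stop at 0.055. Spring: 3.5 N at 0, rising 1.4 N per cm. About 0.029 with one slat latched, 0.044 with two.
- catch_left (a joint): Spring catch at the column's +y end: steel tongue 26 mm wide, bevelled nose standing 9 mm into the column, flat underside 85 mm above the worktop, bevel from 88 to 101 mm. Value: metres pushed back, 0 = out, limit 0.011. A slat pressed down cams it back; it springs out over the slat once its top is below 85 mm (press to about 80 mm). A press takes up to about 15 N in all.
- catch_right (a joint): The same catch at the column's -y end.
- keeper (a joint): Keeper slide at the magazine's -y end: aluminium plate 24 x 70 x 6 mm, underside 102 mm above the worktop, with an upright tab at its outer end. Value: metres moved along the magazine's +y; near 0 = drawn back clear of the column, 0.055 = fully home over the mouth (stop). Takes about 2 N and stays where left. A slat that is not latched blocks it.
- keeper_tab (a point): Middle of the outer (-y) face of the keeper's upright tab, the face to push on; moves with the keeper. 126 mm above the worktop; the tab is 28 mm wide (own x), 6 mm thick, from 108 to 144 mm high. Drawn back, this face is at the magazine's y -158 mm; the pillar under it ends at y -176 mm and is 109 mm high.
- slat_a_mid (a point): Centre of a plain wooden slat 60 x 160 x 15 mm (own x, y, z; long along own y), about 66 g, lying flat on the worktop. One of two matching, interchangeable slats.
- slat_b_mid (a point): Centre of the other, equal slat, 60 x 160 x 15 mm; axes alike.
- slat_a: The slat of slat_a_mid; origin: centre of its underside.
- slat_b: The slat of slat_b_mid; origin: centre of its underside.
- short_offcut: Short thick offcut 55 x 85 x 22 mm lying beside the slats; not wanted. Origin: centre of its underside.
Not all that is in view belongs to the job. Leave any pink or yellow look-alike of the slat_a alone.

How it is judged:
On the way, in this order (a step that is already met when the one before it is completed fails the run):
1. the first slat is down in the column with both catches out over its top (((x of slat_a_mid in the frame of magazine between -0.008 and 0.008 m and y of slat_a_mid in the frame of magazine between -0.008 and 0.008 m and z of slat_a_mid in the frame of magazine between 0.0745 and 0.0805 m) or (x of slat_b_mid in the frame of magazine between -0.008 and 0.008 m and y of slat_b_mid in the frame of magazine between -0.008 and 0.008 m and z of slat_b_mid in the frame of magazine between 0.0745 and 0.0805 m)) and value of joint each of catch_left, catch_right below 0.003 m), for 0.2 s.
2. the second slat is down on top of the first, with both catches out over it (((x of slat_a_mid in the frame of magazine between -0.008 and 0.008 m and y of slat_a_mid in the frame of magazine between -0.008 and 0.008 m and z of slat_a_mid in the frame of magazine between 0.0745 and 0.0805 m and x of slat_b_mid in the frame of magazine between -0.008 and 0.008 m and y of slat_b_mid in the frame of magazine between -0.008 and 0.008 m and z of slat_b_mid in the frame of magazine between 0.0595 and 0.0655 m) or (x of slat_b_mid in the frame of magazine between -0.008 and 0.008 m and y of slat_b_mid in the frame of magazine between -0.008 and 0.008 m and z of slat_b_mid in the frame of magazine between 0.0745 and 0.0805 m and x of slat_a_mid in the frame of magazine between -0.008 and 0.008 m and y of slat_a_mid in the frame of magazine between -0.008 and 0.008 m and z of slat_a_mid in the frame of magazine between 0.0595 and 0.0655 m)) and value of joint each of catch_left, catch_right below 0.003 m), for 0.2 s.
At the end, for the whole second after the job is handed in: Both slats lie at rest in the column, one on the other in either order: centres 77.5 and 62.5 mm above the worktop (within 3 mm) and within 8 mm of its axis in x and y; both catches out (under 3 mm pushed back); keeper pushed home (over 48 of 55 mm) (all of step 2 and value of joint keeper above 0.048 m and linear speed of each of slat_a, slat_b below 0.02 m/s); the robot touches nothing.
It also fails if it takes over 72 s, if anything falls off the work surface, if the arm or the gripper's body presses on something with over 40 N, if the wrist force passes 120 N, or if a joint passes its speed limit or range.

## Working session

There is one attempt and no reset: what is moved stays moved. The work goes in short steps, Python scripts to look and compute and a tool call to move; the robot and the scene stay as the last step left them, time stands still between calls to the robot, and variables do not carry over. Pictures are saved under pics/ and viewed, at most 10 in all, crops included, and the job is handed in when it is done.

Besides the shell and the picture viewer there is one more tool, called after "Request:" in YAML: its name, and indented under it one key for each argument. drive_tool: Moves the arm, as the interface text tells. Its arguments: {"type":"object","properties":{"turn":{"type":"array","items":{"type":"array","items":{"type":"number"}}},"dp":{"type":"array","items":{"type":"array","items":{"type":"number"}}},"gripper":{"type":"array","items":{"type":"number"}},"squeeze":{"type":"number"}},"required":["turn","dp","gripper"]}

```bash
mkdir -p pics; cat > h.py <<'E'
from station import *
import numpy as np, cv2
from scipy.spatial.transform import Rotation as R
def ray(p,uv,z):
    K=np.array(p["camera_matrix"]);T=np.array(p["pose"])
    d=T[:3,:3]@np.linalg.solve(K,[uv[0],uv[1],1]);o=T[:3,3]
    return (o+d*(z-o[2])/d[2])
def proj(p,X):
    K=np.array(p["camera_matrix"]);T=np.array(p["pose"])
    c=T[:3,:3].T@(np.array(X)-T[:3,3]);c=K@c;return c[:2]/c[2]
def save(p,n,s=1,crop=None):
    f=p["frame"][:,:,::-1]
    if crop: f=f[crop[1]:crop[3],crop[0]:crop[2]]
    cv2.imwrite("pics/"+n,cv2.resize(f,None,fx=s,fy=s,interpolation=cv2.INTER_CUBIC))
def move(pos,yaw=None,Rt=None):
    "dp units & turn from current to target"
    s=get_state();R0=R.from_euler('xyz',s["eef_rot"])
    if Rt is None: Rt=R.from_euler('xyz',[np.pi,0,yaw])
    return (R0.inv().apply(np.array(pos)-s["tcp_pos"])/0.3).round(4),((R0.inv()*Rt).as_rotvec()/np.pi).round(4)
E
python3 - <<'E'
from h import *
s=get_state();print(s["tcp_pos"],s["eef_rot"],s["finger_gap"],s["clock"])
P={n:get_image(n) for n in("scene","top")}
H=dict(magazine=0,mouth=.085,keeper_tab=.126,slat_a_mid=.0075,short_offcut=0,catch_left=.09,catch_right=.09)
for n,p in P.items():
    save(p,n+"1.png",1.5)
    print(n,np.array(p["pose"])[:3,3].round(3))
    for l,z in H.items():
        for d in tip_of(p,l)[:5]: print(l,np.round(d["point"],1),round(d["confidence"],2),ray(p,d["point"],z).round(4))
E
```

```text
[0.29816436 0.60505596 0.19768693] [-3.14025737e+00  1.10153466e-04  2.68372557e+00] 0.08527250525781475 0.0
scene [-0.416 -0.699  0.615]
magazine [323.9 223.2] 0.72 [ 0.523  -0.1598  0.    ]
magazine [263.  203.8] 0.26 [0.4969 0.0981 0.    ]
mouth [328.5 206.5] 0.62 [ 0.4962 -0.1873  0.085 ]
keeper_tab [370.9 208.9] 0.71 [ 0.4945 -0.3302  0.126 ]
keeper_tab [263.9 198.1] 0.2 [ 0.3419 -0.0411  0.126 ]
slat_a_mid [327.9 281.6] 0.84 [ 0.2561 -0.3386  0.0075]
slat_a_mid [289.5 243.3] 0.76 [ 0.3349 -0.1524  0.0075]
slat_a_mid [265.1 201.9] 0.74 [0.5033 0.0928 0.0075]Traceback (most recent call last):
  File "<stdin>", line 9, in <module>
ValueError: it knows: keeper_tab, magazine, mouth, short_offcut, slat, slat_a_mid, slat_b_mid
```

```bash
python3 - <<'E'
from h import *
P={n:get_image(n) for n in("scene","top")}
H=dict(magazine=0,mouth=.085,keeper_tab=.126,slat_a_mid=.0075,short_offcut=0)
for n,p in P.items():
    save(p,n+"1.png",1.5)
    print(n,np.array(p["pose"])[:3,3].round(3))
    for l,z in H.items():
        for d in tip_of(p,l)[:5]: print(l,np.round(d["point"],1),round(d["confidence"],2),ray(p,d["point"],z).round(4))
E
```

```text
scene [-0.416 -0.699  0.615]
magazine [326.4 225.6] 0.67 [ 0.5146 -0.175   0.    ]
mouth [328.8 204. ] 0.94 [ 0.5125 -0.1785  0.085 ]
keeper_tab [369.2 210.8] 0.64 [ 0.48   -0.3318  0.126 ]
slat_a_mid [286.5 243.9] 0.9 [ 0.3261 -0.1474  0.0075]
slat_a_mid [261.1 201.8] 0.8 [0.4938 0.1051 0.0075]
slat_a_mid [329.8 281.1] 0.6 [ 0.2611 -0.3413  0.0075]
top [0.111 0.045 1.672]
magazine [310.5 173.6] 0.71 [ 0.5172 -0.1818  0.    ]
mouth [313.6 167.9] 0.57 [ 0.5185 -0.1831  0.085 ]
keeper_tab [355.3 165.7] 0.64 [ 0.5121 -0.3319  0.126 ]
keeper_tab [168.2 176.6] 0.25 [0.4898 0.3584 0.126 ]
slat_a_mid [356.4 234.6] 0.8 [ 0.2688 -0.345   0.0075]
slat_a_mid [235.8 175.4] 0.71 [0.5163 0.1153 0.0075]
slat_a_mid [303.7 214.7] 0.7 [ 0.3519 -0.1456  0.0075]
short_offcut [203.4 173.6] 0.82 [0.529  0.2443 0.    ]
```

View pics/top1.png

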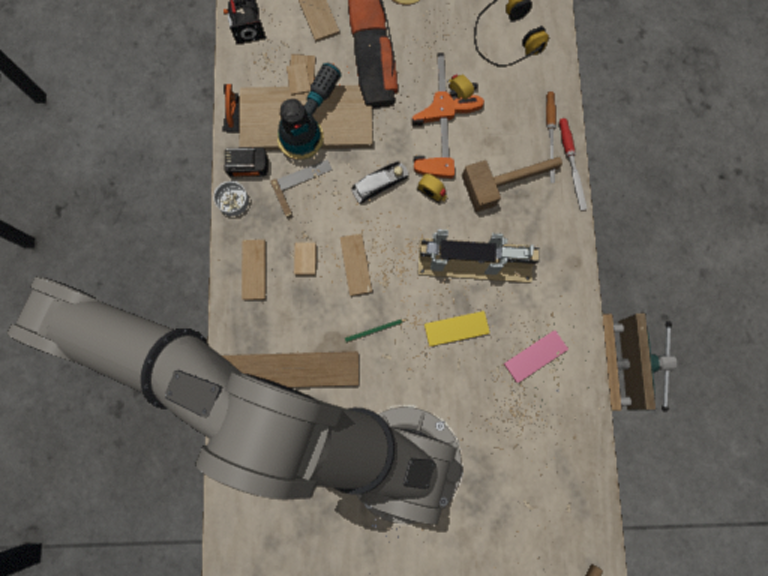

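View pics/scene1.png

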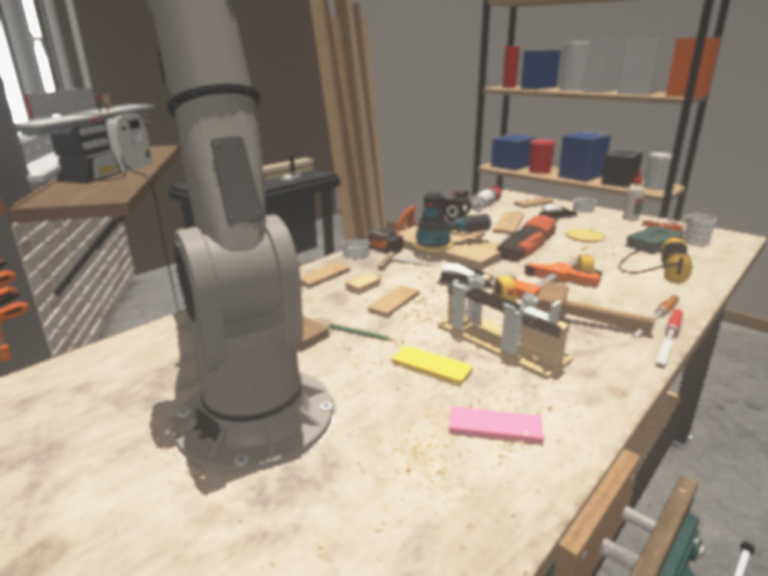

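The top view (display pixels) shows two plain wooden pieces of slat size, at (356,265) and (254,270). The offcut is between them at (304,259), and the coloured look-alikes are yellow (457,328) and pink (535,357). The magazine is at (478,252) with the tab at its right end. The board at (300,370) is too big. The two plain wooden pieces fit the 60x160 slats. I'll measure them and confirm in an enlarged crop.

```bash
python3 - <<'E'
from h import *
p=get_image("top")
save(p,"crop1.png",4,(150,140,345,250+40))
for c in [(237,177),(169.5,180)]:
    print(ray(p,c,.015).round(4))
for l in("slat","short_offcut","magazine"):
    for d in spot_in(p,l)[:6]: print(l,np.round(d["bbox"],1),round(d["confidence"],2))
print(move([.5,.36,.25],np.pi))
E
```

```text
[0.5079 0.1104 0.015 ]
[0.5031 0.3756 0.015 ]
slat [229.1 154.7 248.3 196.3] 0.79
slat [286.3 209.1 325.6 231.1] 0.74
slat [158.6 158.9 177.8 203.1] 0.7
slat [339.  217.8 380.3 253.8] 0.68
magazine [278.1 157.  357.9 185.3] 0.64
(array([-0.9646, -0.4368, -0.172 ]), array([ 0.    , -0.    , -0.1457]))
```

View pics/crop1.png

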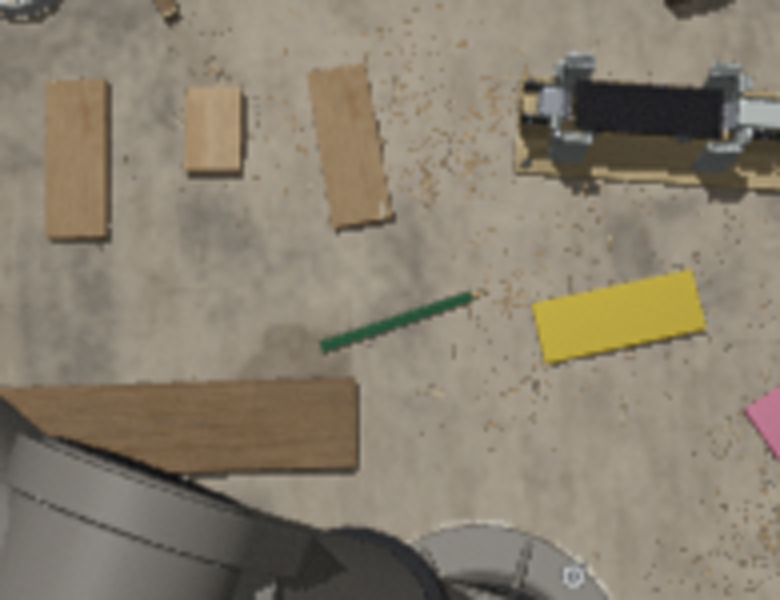

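Confirmed: the plain wooden slats are at crop (78,159) and (351,147), each about 60x160 px. The offcut at (215,130) is shorter and paler. I'm going above the left one first.

Request:
drive_tool:
  turn:
    - [0,0,-0.1457]
    - [0,0,-0.1457]
    - [0,0,-0.1457]
    - [0,0,-0.1457]
    - [0,0,-0.1457]
    - [0,0,-0.1457]
    - [0,0,-0.1457]
    - [0,0,-0.1457]
  dp:
    - [-0.94,-0.39,-0.17]
    - [-0.94,-0.39,-0.17]
    - [-0.94,-0.39,-0.17]
    - [-0.94,-0.39,-0.17]
    - [-0.94,-0.39,-0.17]
    - [-0.94,-0.39,-0.17]
    - [-0.94,-0.39,-0.17]
    - [-0.94,-0.39,-0.17]
  gripper: [1,1,1,1,1,1,1,1]

```text
clock: 2.15
tcp_pos: [0.4984, 0.3771, 0.2491]
eef_rot: [3.142, -0.001, -3.14]
ft_force: [-0.1, 0.8, 0.5]
finger_gap: 0.0857
grip_force: 0.0
```

```bash
cat >> h.py <<'E'
def slats(n="wrist",z=.015,lab="slat"):
    p=get_image(n)
    for d in tip_of(p,"slat_a_mid")[:4]: print("mid",np.round(d["point"],1),round(d["confidence"],2),ray(p,d["point"],z-.0075).round(4))
    for d in spot_in(p,lab)[:4]: print(np.round(d["bbox"],1),round(d["confidence"],2))
    return p
E
python3 - <<'E'
from h import *
s=get_state();print(s["tcp_pos"],s["eef_rot"],s["joint_positions"],s["clock"])
p=slats();save(p,"w1.png",1.5);print(np.array(p["pose"]).round(3))
E
```

```text
[0.49842331 0.3771418  0.24909067] [ 3.14158689e+00 -6.91438584e-04 -3.13951866e+00] [-0.82382537  0.30506885  0.09292669  1.6674058  -0.03076843  1.17103449
  0.84969645] 2.15
mid [ 89.7 164.3] 0.94 [0.5106 0.1111 0.0075]
[234.4 109.4 278.1 211.5] 0.67
[ 53.1 110.4 125.  216.2] 0.56
[[-0.002  0.963  0.269  0.43 ]
 [ 1.     0.002  0.001  0.376]
 [ 0.     0.269 -0.963  0.424]
 [ 0.     0.     0.     1.   ]]
```

View pics/w1.png

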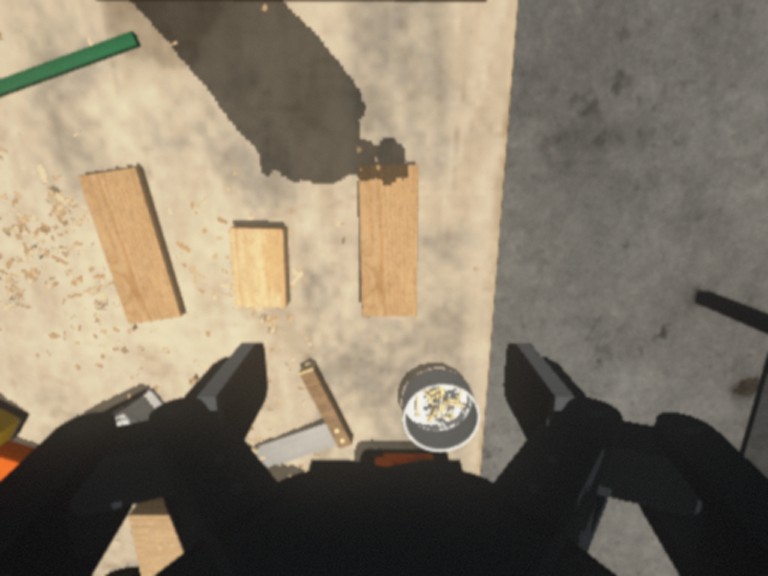

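The wrist view shows the left slat's top face with display corners (360,164), (418,163), (416,316), (362,314). The other slat's corners are (82,176), (137,167), (180,313), (129,321), and the offcut is between them at (260,265).

```bash
python3 - <<'E'
from h import *
p=get_image("wrist")
for C in ([(360,164),(418,163),(416,316),(362,314)],[(82,176),(137,167),(180,313),(129,321)]):
    W=np.array([ray(p,(c[0]/1.5,c[1]/1.5),.015) for c in C])
    d=(W[2]+W[3]-W[0]-W[1])/2;w=(W[1]+W[2]-W[0]-W[3])/2
    print(W.mean(0).round(4),np.linalg.norm(d).round(4),np.linalg.norm(w).round(4),np.degrees(np.arctan2(d[1],d[0])).round(2),np.degrees(np.arctan2(w[1],w[0])).round(2))
E
```

```text
[0.5056 0.3799 0.015 ] 0.1587 0.058 0.24 89.4
[0.5109 0.1136 0.015 ] 0.1549 0.0573 7.74 99.07
```

Request:
drive_tool:
  turn:
    - [0,0,0]
    - [0,0,0]
    - [0,0,0]
    - [0,0,0]
    - [0,0,0]
    - [0,0,0]
    - [0,0,0]
    - [0,0,0]
    - [0,0,0]
    - [0,0,0]
  dp:
    - [-0.024,0.01,0.2]
    - [-0.024,0.01,0.4]
    - [-0.024,0.01,0.6]
    - [-0.024,0.01,0.74]
    - [-0.024,0.01,0.79]
    - [-0.024,0.01,0.824]
    - [-0.024,0.01,0.824]
    - [-0.024,0.01,0.824]
    - [-0.024,0.01,0.824]
    - [-0.024,0.01,0.824]
  gripper: [1,1,1,1,1,1,1,0,0,0]
  squeeze: 60

```text
clock: 3.6
tcp_pos: [0.507, 0.3791, 0.0028]
eef_rot: [3.141, 0.001, 3.141]
ft_force: [0.2, -0.7, -0.4]
finger_gap: 0.0324
grip_force: 0.0
```

Request:
drive_tool:
  turn:
    - [0,0,0]
    - [0,0,0]
    - [0,0,0]
    - [0,0,0]
    - [0,0,0]
    - [0,0,0]
    - [0,0,0]
    - [0,0,0]
  dp:
    - [0,0,0]
    - [0,0,0]
    - [0,0,-0.05]
    - [0,0,-0.2]
    - [0,0,-0.4]
    - [0,0,-0.6]
    - [0,0,-0.75]
    - [0,0,-0.75]
  gripper: [0,0,0,0,0,0,0,0]

```text
clock: 4.6
tcp_pos: [0.5083, 0.3799, 0.2324]
eef_rot: [3.137, 0.005, 3.141]
ft_force: [0.1, 0.8, -0.4]
finger_gap: -0.0001
grip_force: 0.0
```

```bash
python3 - <<'E'
from h import *
p=get_image("wrist");save(p,"w2.png",1.2)
print(move([.517,-.182,.28],np.pi/2-.04))
E
```

```text
(array([-0.033 , -1.8705, -0.1721]), array([ 0.0013, -0.    ,  0.5127]))
```

View pics/w2.png

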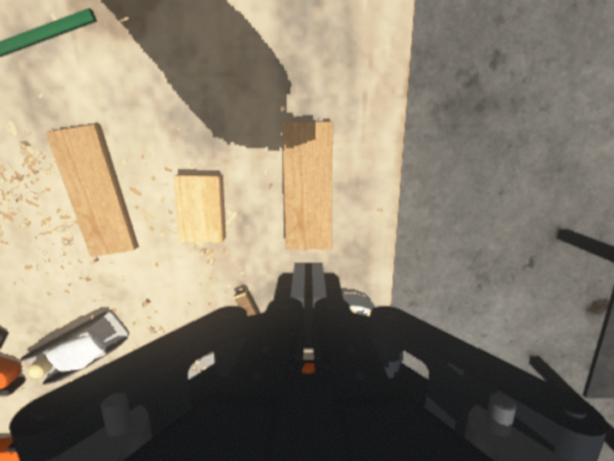

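The gripper closed on nothing. The slat is still there at display x 284–332, y 120–250. I'll check where the fingertips are relative to the TCP and the slat.

```bash
python3 - <<'E'
from h import *
p=get_image("wrist");s=get_state()
W=np.array([ray(p,(c[0]/1.2,c[1]/1.2),.015) for c in [(284,121),(332,120),(331,249),(285,249)]]);print(W.round(4),W.mean(0))
Rt=R.from_euler('xyz',s["eef_rot"])
for z in(0,-.013,-.02): print(z,proj(p,s["tcp_pos"]+Rt.apply([0,0,z]))*1.2)
E
```

```text
[[0.4247 0.351  0.015 ]
 [0.4236 0.4068 0.015 ]
 [0.5829 0.4087 0.015 ]
 [0.5828 0.349  0.015 ]] [0.50347634 0.37888941 0.015     ]
0 [308.91512009 253.97766208]
-0.013 [309.02621719 262.56222784]
-0.02 [309.09283831 267.71009689]
```

```bash
python3 - <<'E'
from h import *
p=get_image("wrist");s=get_state()
Rt=R.from_euler('xyz',s["eef_rot"])
for z in(0,-.01,-.02,-.03,-.04): print(z,*[(proj(p,s["tcp_pos"]+Rt.apply(v+[z]))).round(1) for v in([0,0],[.011,0],[0,.0425],[.011,.0425],[.011,-.0425])])
E
```

```text
0 [257.7 212.4] [257.7 197.6] [317.9 212.3] [318.9 197.5] [196.5 197.6]
-0.01 [257.8 217.8] [257.8 202.3] [321.2 217.8] [322.3 202.3] [193.3 202.3]
-0.02 [257.9 223.9] [257.9 207.6] [324.9 223.9] [326.2 207.5] [189.6 207.6]
-0.03 [258.  230.7] [258.  213.5] [329.1 230.7] [330.5 213.5] [185.5 213.6]
-0.04 [258.1 238.4] [258.1 220.3] [333.8 238.4] [335.4 220.2] [180.8 220.3]
```

The visible fingertips stand about 36 mm (shut) and 47 mm (open) behind the reported TCP, so I have to go lower. I'll descend in guarded steps and watch the force.

Request:
drive_tool:
  turn:
    - [0,0,0]
    - [0,0,0]
    - [0,0,0]
    - [0,0,0]
    - [0,0,0]
    - [0,0,0]
    - [0,0,0]
    - [0,0,0]
  dp:
    - [0.007,0,0]
    - [0.007,0,0.15]
    - [0.007,0,0.3]
    - [0.007,0,0.45]
    - [0.007,0,0.6]
    - [0.007,0,0.72]
    - [0.007,0,0.8]
    - [0.007,0,0.8]
  gripper: [1,1,1,1,1,1,1,1]

```text
clock: 5.75
tcp_pos: [0.5031, 0.3776, -0.0152]
eef_rot: [-3.138, -0.003, 3.142]
ft_force: [-0.4, 0.0, 0.3]
finger_gap: 0.0851
grip_force: 0.0
```

```bash
python3 - <<'E'
from h import *
p=get_image("wrist");save(p,"w3.png",1.2);s=get_state();print(s["tcp_pos"],s["ft_force"])
E
```

```text
[ 0.50398052  0.37827919 -0.01361058] [-0.55509397  0.08313162  1.08108288]
```

View pics/w3.png

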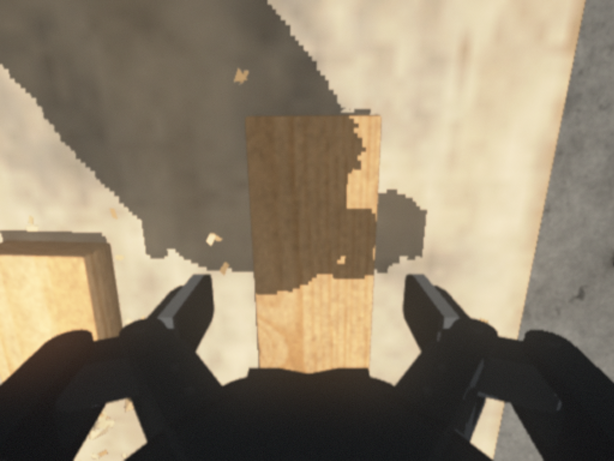

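Request:
drive_tool:
  turn:
    - [0,0,0]
    - [0,0,0]
    - [0,0,0]
  dp:
    - [0,0.005,0.03]
    - [0,0.005,0.06]
    - [0,0.005,0.06]
  gripper: [1,1,1]

```text
clock: 6.18
tcp_pos: [0.5043, 0.3801, -0.0313]
eef_rot: [-3.141, -0.001, 3.141]
ft_force: [-0.6, -0.1, 0.0]
finger_gap: 0.0853
grip_force: 0.0
```

Request:
drive_tool:
  turn:
    - [0,0,0]
    - [0,0,0]
    - [0,0,0]
    - [0,0,0]
    - [0,0,0]
    - [0,0,0]
  dp:
    - [0,0,0]
    - [0,0,0]
    - [0,0,0]
    - [0,0,0]
    - [0,0,0]
    - [0,0,0]
  gripper: [0.75,0.5,0.5,0.5,0.5,0.5]

```text
clock: 6.92
tcp_pos: [0.5049, 0.3805, -0.03]
eef_rot: [3.141, 0.0, 3.141]
ft_force: [-1.8, -1.7, 7.2]
finger_gap: 0.058
grip_force: 63.7
```

Gripped: gap 58 mm, 64 N. Lifting and carrying half-way.

Request:
drive_tool:
  turn:
    - [0,0,0]
    - [0,0,0]
    - [0,0,0]
    - [0,0,0]
    - [0,0,0]
    - [0,0,0.05]
    - [0,0,0.1]
    - [0,0,0.15]
    - [0,0,0.2]
    - [0,0,0.25]
  dp:
    - [0,0,-0.05]
    - [0,0,-0.2]
    - [0,0,-0.4]
    - [0,0,-0.6]
    - [0,0,-0.75]
    - [0,-0.2,-0.8]
    - [0,-0.4,-0.8]
    - [0,-0.6,-0.8]
    - [0,-0.8,-0.8]
    - [0,-1,-0.8]
  gripper: [0.5,0.5,0.5,0.5,0.5,0.5,0.5,0.5,0.5,0.5]

```text
clock: 8.18
tcp_pos: [0.5043, 0.0785, 0.2104]
eef_rot: [3.14, 0.0, 2.351]
ft_force: [1.4, -1.3, -0.5]
finger_gap: 0.0583
grip_force: 64.8
```

```bash
python3 - <<'E'
from h import *
s=get_state();print(s["tcp_pos"],s["eef_rot"],s["finger_gap"],s["grip_force"],s["joint_positions"])
print(move([.43,-.182,.25],np.pi/2-.04), move([.517,-.182,.25],np.pi/2-.04))
E
```

```text
[0.50434908 0.07845542 0.21036596] [3.13993900e+00 4.32681171e-05 2.35082199e+00] 0.05828546992338565 64.83113408088684 [-0.59797625  0.14215528  0.35352851  1.97350527 -0.05804573  1.03390853
  0.56193905]
(array([-0.4429, -0.7866, -0.1334]), array([ 5.00e-04, -2.00e-04,  2.61e-01])) (array([-0.6469, -0.5804, -0.133 ]), array([ 5.00e-04, -2.00e-04,  2.61e-01]))
```

```bash
python3 - <<'E'
from h import *
print(move([.665,-.19,.25],np.pi/2-.04))
E
```

```text
(array([-1.0128, -0.2484, -0.1325]), array([ 5.00e-04, -2.00e-04,  2.61e-01]))
```

Request:
drive_tool:
  turn:
    - [0,0,0.05]
    - [0,0,0.1]
    - [0,0,0.15]
    - [0,0,0.2]
    - [0,0,0.25]
    - [0,0,0.261]
    - [0,0,0.261]
    - [0,0,0.261]
  dp:
    - [-0.15,-0.04,-0.03]
    - [-0.33,-0.08,-0.06]
    - [-0.5,-0.13,-0.1]
    - [-0.67,-0.17,-0.13]
    - [-0.84,-0.21,-0.13]
    - [-1,-0.25,-0.13]
    - [-1,-0.25,-0.13]
    - [-1,-0.25,-0.13]
  gripper: [0.5,0.5,0.5,0.5,0.5,0.5,0.5,0.5]

```text
clock: 9.18
tcp_pos: [0.6634, -0.1844, 0.2486]
eef_rot: [-3.142, -0.001, 1.536]
ft_force: [0.1, 1.2, -0.4]
finger_gap: 0.0581
grip_force: 64.8
```

```bash
python3 - <<'E'
from h import *
s=get_state();print(s["tcp_pos"],s["eef_rot"])
p=get_image("wrist");save(p,"w4.png",1.5)
for l,z in dict(magazine=0,mouth=.085,keeper_tab=.126).items():
    for d in tip_of(p,l)[:3]: print(l,np.round(d["point"],1),round(d["confidence"],2),ray(p,d["point"],z).round(4))
E
```

```text
[ 0.6634159  -0.18444515  0.24860069] [-3.14155402e+00 -6.58459899e-04  1.53628442e+00]
magazine [165.4 150.7] 0.64 [ 0.5178 -0.1721  0.    ]
mouth [143.7 166.1] 0.93 [ 0.5169 -0.1799  0.085 ]
```

View pics/w4.png

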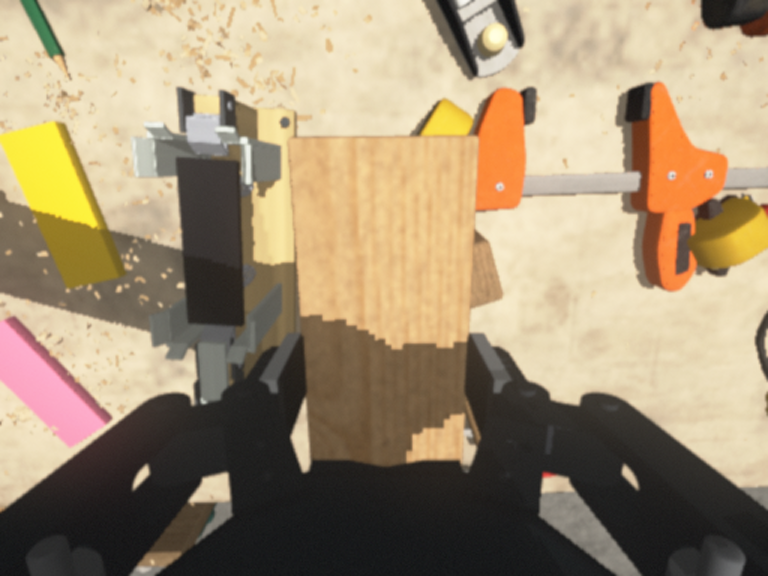

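The wrist view shows the black follower with display corners (178,157), (240,160), (243,325), (190,325). The far edge of the held slat runs from (290,138) to (476,136). I'll compute both poses.

```bash
python3 - <<'E'
from h import *
from scipy.optimize import brentq
p=get_image("wrist");s=get_state()
W=np.array([ray(p,np.array(c)/1.5,.099) for c in [(178,157),(240,160),(243,325),(190,325)]])
d=(W[0]+W[1]-W[2]-W[3])/2;w=(W[1]+W[2]-W[0]-W[3])/2
print(W.round(4),W.mean(0),np.linalg.norm(d),np.linalg.norm(w),"yaw",np.degrees(np.arctan2(-d[0],d[1])))
g=lambda z:np.linalg.norm(ray(p,np.array([290,138])/1.5,z)-ray(p,np.array([476,136])/1.5,z))-.06
z=brentq(g,.2,.4);A,B=[ray(p,np.array(c)/1.5,z) for c in[(290,138),(476,136)]]
Rt=R.from_euler('xyz',s["eef_rot"])
print("slat top z rel tcp",z-s["tcp_pos"][2])
for q in(A,B,(A+B)/2): print("tool frame",Rt.inv().apply(q-s["tcp_pos"]).round(4))
for c in[(313,460),(462,460)]: print(Rt.inv().apply(ray(p,np.array(c)/1.5,z)-s["tcp_pos"]).round(4))
for d in tip_of(p,"keeper_tab")[:3]:print(d)
E
```

```text
[[ 0.5048 -0.1031  0.099 ]
 [ 0.5527 -0.107   0.099 ]
 [ 0.5373 -0.2444  0.099 ]
 [ 0.4911 -0.2429  0.099 ]] [ 0.52147813 -0.17434745  0.099     ] 0.13938370372856593 0.0471184840535297 yaw -6.018033679462192
slat top z rel tcp 0.038615816454770024
tool frame [ 0.0766 -0.0312 -0.0386]
tool frame [ 0.0773  0.0288 -0.0386]
tool frame [ 0.077  -0.0012 -0.0386]
[-0.0469 -0.0297 -0.0387]
[-0.0469  0.0308 -0.0386]
```

```bash
cat >> h.py <<'E'
def rect(p,c,z,half=.15,mm=.5):
    n=int(2*half*1000/mm);pts=[(c[0]+a*half,c[1]+b*half) for a,b in((-1,-1),(1,-1),(1,1),(-1,1))]
    src=np.float32([proj(p,[*q,z]) for q in pts]);dst=np.float32([[0,0],[n,0],[n,n],[0,n]])
    return cv2.warpPerspective(p["frame"],cv2.getPerspectiveTransform(src,dst),(n,n),flags=cv2.INTER_CUBIC) # col=x,row=y
def dark(p,c,z,th=50):
    im=rect(p,c,z);m=(im.max(2)<th).astype(np.uint8);m=cv2.morphologyEx(m,cv2.MORPH_OPEN,np.ones((41,41)))
    n,L,S,C=cv2.connectedComponentsWithStats(m);k=1+np.argmax(S[1:,4])
    (cx,cy),(a,b),_=r=cv2.minAreaRect(cv2.findContours((L==k).astype(np.uint8),0,2)[0][0])
    q=cv2.boxPoints(r)*.0005+np.array(c)-.15
    ys,xs=np.where(L==k);out=[]
    rows=range(int(np.percentile(ys,12)),int(np.percentile(ys,88)),4)
    lo=np.array([[xs[ys==y].min(),y] for y in rows]);hi=np.array([[xs[ys==y].max(),y] for y in rows])
    sl=[np.degrees(np.arctan(-np.polyfit(t[:,1],t[:,0],1)[0])).round(2) for t in(lo,hi)]
    return q.mean(0).round(4),(a/2,b/2),r[2],"edge yaws",sl
E
python3 - <<'E'
from h import *
for n in("wrist","top"):
    p=get_image(n)
    for th in(45,60,75):
        try: print(n,th,*dark(p,(.519,-.178),.099,th))
        except Exception as e: print(e)
E
```

```text
wrist 45 [ 0.5145 -0.2165] (50.0, 39.0) 90.0 edge yaws [np.float64(5.26), np.float64(5.26)]
wrist 60 [ 0.5166 -0.2082] (70.57261657714844, 48.02921676635742) 84.80557250976562 edge yaws [np.float64(-4.72), np.float64(-0.38)]
wrist 75 [ 0.5202 -0.1752] (139.10836791992188, 49.829193115234375) 84.0684814453125 edge yaws [np.float64(-7.06), np.float64(-5.57)]
top 45 [ 0.5143 -0.224 ] (40.0, 46.5) 90.0 edge yaws [np.float64(-0.76), np.float64(12.61)]
top 60 [ 0.5152 -0.219 ] (52.99999237060547, 51.49999237060547) 90.0 edge yaws [np.float64(-1.86), np.float64(20.53)]
top 75 [ 0.5    -0.1997] (93.85155487060547, 236.52561950683594) 56.969486236572266 edge yaws [np.float64(30.27), np.float64(54.63)]
```

Request:
drive_tool:
  turn:
    - [0,0,-0.013]
    - [0,0,-0.013]
    - [0,0,-0.013]
  dp:
    - [-0.1,0.02,0.05]
    - [-0.15,0.02,0.08]
    - [-0.15,0.02,0.08]
  gripper: [0.5,0.5,0.5]

```text
clock: 9.95
tcp_pos: [0.6672, -0.2311, 0.2235]
eef_rot: [-3.14, 0.0, 1.574]
ft_force: [-0.2, 0.6, -0.3]
finger_gap: 0.0584
grip_force: 64.8
```

```bash
python3 - <<'E'
from h import *
p=get_image("wrist")
for th in(65,70,75,80): print(th,*dark(p,(.519,-.178),.099,th))
for l,z in dict(magazine=0,mouth=.085,keeper_tab=.126).items():
    for d in tip_of(p,l)[:3]: print(l,np.round(d["point"],1),round(d["confidence"],2),ray(p,d["point"],z).round(4))
im=rect(p,(.52,-.19),.099,.17,.6)
cv2.imwrite("pics/r1.png",cv2.flip(im,0)[:,:,::-1])
E
```

```text
65 [ 0.5188 -0.1127] (168.5, 299.5) 90.0 edge yaws [np.float64(-0.0), np.float64(-75.18)]
70 [ 0.5188 -0.1127] (168.5, 299.5) 90.0 edge yaws [np.float64(-0.0), np.float64(-75.18)]
75 [ 0.5188 -0.1127] (168.5, 299.5) 90.0 edge yaws [np.float64(-0.0), np.float64(-75.18)]
80 [ 0.5188 -0.113 ] (169.0, 299.5) 90.0 edge yaws [np.float64(-0.0), np.float64(-75.31)]
magazine [157.  118.2] 0.81 [ 0.5216 -0.1737  0.    ]
mouth [131.9 120.1] 0.82 [ 0.5236 -0.1737  0.085 ]
keeper_tab [114.2 257.6] 0.88 [ 0.5029 -0.3262  0.126 ]
```

View pics/r1.png

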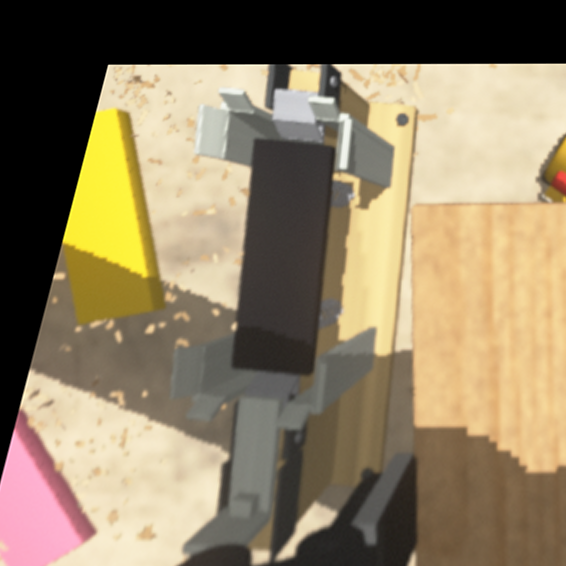

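The rectified view gives follower corners (254,140), (334,145), (312,374), (233,366). That puts the magazine at about (0.5203,-0.1743) with yaw about -5.5°, which agrees with the networks' mouth and tab to within a few mm.

```bash
python3 - <<'E'
from h import *
print(get_state()["tcp_pos"],move([.521,-.1714,.2235],1.463))
E
```

```text
[ 0.66855218 -0.22892081  0.22471613] (array([ 0.1951, -0.4905,  0.0038]), array([ 0.0002, -0.0001,  0.0365]))
```

Request:
drive_tool:
  turn:
    - [0,0,0.036]
    - [0,0,0.036]
    - [0,0,0.036]
    - [0,0,0.036]
    - [0,0,0.036]
    - [0,0,0.036]
    - [0,0,0.036]
    - [0,0,0.036]
    - [0,0,0.036]
  dp:
    - [0.05,-0.12,0]
    - [0.1,-0.25,0]
    - [0.15,-0.37,0]
    - [0.195,-0.49,0]
    - [0.195,-0.49,0]
    - [0.195,-0.49,0.1]
    - [0.195,-0.49,0.25]
    - [0.195,-0.49,0.33]
    - [0.195,-0.49,0.33]
  gripper: [0.5,0.5,0.5,0.5,0.5,0.5,0.5,0.5,0.5]

```text
clock: 11.28
tcp_pos: [0.5205, -0.172, 0.1242]
eef_rot: [-3.139, 0.0, 1.464]
ft_force: [-0.4, 0.6, -0.5]
finger_gap: 0.058
grip_force: 64.8
```

```bash
python3 - <<'E'
from h import *
print(get_state()["tcp_pos"],get_state()["ft_force"],move([.521,-.1714,.115],1.463))
p=get_image("wrist")
a=p["frame"];b=get_image("scene")
a=cv2.resize(a[:, :],(512,384));c=cv2.resize(b["frame"][140:268,250:421],(512,384),interpolation=2)
cv2.imwrite("pics/c2.png",np.vstack([np.hstack([a,c])[:,:,::-1]])[:, :1024]) 
cv2.imwrite("pics/c2.png",cv2.resize(np.hstack([a,c])[:,:,::-1],(800,300)))
E
```

```text
[ 0.52051253 -0.17203701  0.12417692] [-0.40501419  0.57570668 -0.54888195] (array([0.0023, 0.0015, 0.0306]), array([-0.0008,  0.0001,  0.0004]))
```

View pics/c2.png

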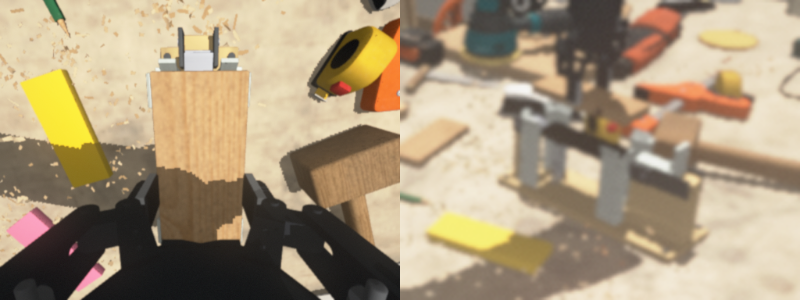

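The slat's far edge spans x 150–248 (centre 199). The end pillar behind it is centred at x≈199, so they are aligned. Lowering gently.

Request:
drive_tool:
  turn:
    - [0,0,0]
    - [0,0,0]
    - [0,0,0]
    - [0,0,0]
    - [0,0,0]
    - [0,0,0]
  dp:
    - [0.002,0.002,0.03]
    - [0.002,0.002,0.06]
    - [0.002,0.002,0.09]
    - [0.002,0.002,0.12]
    - [0.002,0.002,0.13]
    - [0.002,0.002,0.13]
  gripper: [0.5,0.5,0.5,0.5,0.5,0.5]

```text
clock: 12.12
tcp_pos: [0.5213, -0.172, 0.086]
eef_rot: [-3.141, 0.0, 1.464]
ft_force: [0.3, 0.9, -0.6]
finger_gap: 0.0579
grip_force: 64.8
```

Request:
drive_tool:
  turn:
    - [0,0,0]
    - [0,0,0]
    - [0,0,0]
    - [0,0,0]
    - [0,0,0]
  dp:
    - [0,0,0.02]
    - [0,0,0.04]
    - [0,0,0.06]
    - [0,0,0.065]
    - [0,0,0.065]
  gripper: [0.5,0.5,0.5,0.5,0.5]

```text
clock: 12.75
tcp_pos: [0.5216, -0.1724, 0.0686]
eef_rot: [3.14, -0.001, 1.463]
ft_force: [-19.6, 4.9, 45.8]
finger_gap: 0.0582
grip_force: 87.7
```

Request:
drive_tool:
  turn:
    - [0,0,0]
    - [0,0,0]
    - [0,0,0]
  dp:
    - [0,0,0.02]
    - [0,0,0.025]
    - [0,0,0.025]
  gripper: [0.5,0.5,0.5]

```text
clock: 13.12
tcp_pos: [0.5208, -0.1721, 0.0593]
eef_rot: [-3.141, -0.0, 1.464]
ft_force: [-5.4, -0.3, 5.7]
finger_gap: 0.0583
grip_force: 73.0
```

Request:
drive_tool:
  turn:
    - [0,0,0]
    - [0,0,0]
    - [0,0,0]
  dp:
    - [0,-0.004,0.0]
    - [0,-0.005,0.02]
    - [0,-0.005,0.02]
  gripper: [0.5,0.5,0.5]

```text
clock: 13.5
tcp_pos: [0.52, -0.1718, 0.0532]
eef_rot: [3.141, -0.0, 1.464]
ft_force: [-2.2, -0.3, 5.4]
finger_gap: 0.058
grip_force: 73.2
```

```bash
python3 - <<'E'
from h import *
p=get_image("wrist");s=get_state();print(s["tcp_pos"],s["eef_rot"],s["ft_force"],s["torque"])
save(p,"w5.png",1.5)
E
```

```text
[ 0.52004945 -0.17178925  0.05330534] [ 3.14134160e+00 -6.88531503e-05  1.46383603e+00] [-1.99336018  0.1182906   6.05212682] [ 0.06344109  0.54009056 -0.0460731 ]
```

View pics/w5.png

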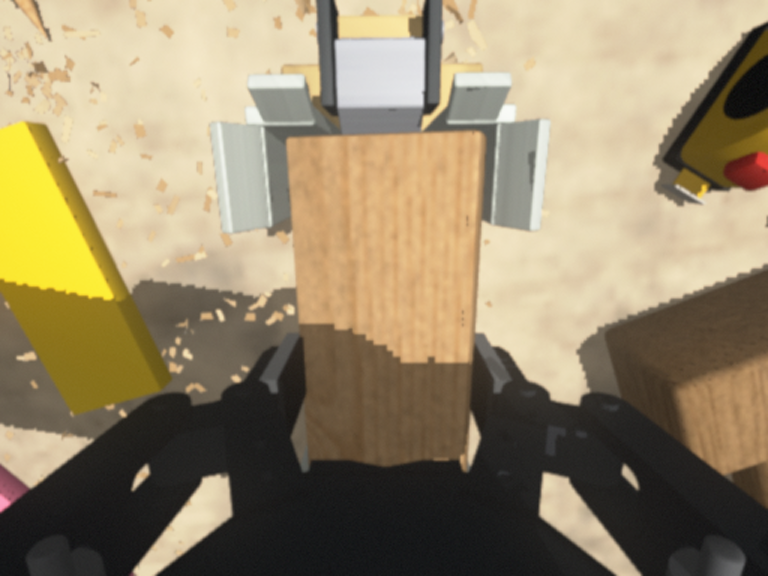

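The slat is inside the lips, with its top edge at x 288–485 and the lips symmetric about x=380. It sits about 2 mm to +x, so I'll shift slightly to -x and press.

Request:
drive_tool:
  turn:
    - [0,0,0]
    - [0,0,0]
    - [0,0,0]
    - [0,0,0]
  dp:
    - [0,-0.002,0.015]
    - [0,-0.003,0.03]
    - [0,-0.003,0.04]
    - [0,-0.003,0.04]
  gripper: [0.5,0.5,0.5,0.5]
  squeeze: 80

```text
clock: 14.05
tcp_pos: [0.5194, -0.1717, 0.0413]
eef_rot: [3.141, 0.0, 1.464]
ft_force: [-0.0, 0.6, 4.9]
finger_gap: 0.0574
grip_force: 84.5
```

Request:
drive_tool:
  turn:
    - [0,0,0]
    - [0,0,0]
    - [0,0,0]
  dp:
    - [0,0,0.01]
    - [0,0,0.015]
    - [0,0,0.015]
  gripper: [0.5,0.5,0.5]

```text
clock: 14.42
tcp_pos: [0.5194, -0.1717, 0.0369]
eef_rot: [3.141, 0.0, 1.464]
ft_force: [-0.2, -0.1, 4.0]
finger_gap: 0.058
grip_force: 84.6
```

Request:
drive_tool:
  turn:
    - [0,0,0]
    - [0,0,0]
    - [0,0,0]
  dp:
    - [0,0,0.01]
    - [0,0,0.02]
    - [0,0,0.02]
  gripper: [0.5,0.5,0.5]

```text
clock: 14.8
tcp_pos: [0.5194, -0.1718, 0.0309]
eef_rot: [3.141, 0.0, 1.464]
ft_force: [-0.6, 0.0, 5.3]
finger_gap: 0.0579
grip_force: 84.7
```

Request:
drive_tool:
  turn:
    - [0,0,0]
    - [0,0,0]
  dp:
    - [0,0,0.008]
    - [0,0,0.008]
  gripper: [0.5,0.5]

```text
clock: 15.05
tcp_pos: [0.5194, -0.1717, 0.0285]
eef_rot: [3.141, 0.0, 1.464]
ft_force: [-0.6, -0.6, 5.5]
finger_gap: 0.0574
grip_force: 84.7
```

```bash
cat > sl.py <<'E'
from h import *
from scipy.optimize import brentq
p=get_image("wrist");s=get_state();f=p["frame"];save(p,"x%d.png"%int(s["clock"]*100))
# wood mask: slat edges at rows
print(s["clock"],s["tcp_pos"],s["ft_force"])
g=cv2.cvtColor(f,cv2.COLOR_RGB2HSV)
for r in(60,70,80,85,88,91,95,100,110,130): print(r,[tuple(int(v) for v in f[r,c]) for c in(200,225,245,256,270,290,310)])
E
python3 sl.py
```

```text
15.1 [ 0.51939604 -0.1717353   0.02856011] [-1.11950364  0.59178327  5.61864782]
60 [(224, 197, 139), (133, 134, 135), (132, 132, 134), (133, 133, 135), (132, 132, 136), (75, 74, 75), (180, 159, 120)]
70 [(119, 121, 115), (131, 130, 133), (131, 131, 134), (132, 132, 133), (131, 131, 132), (215, 184, 131), (102, 104, 97)]
80 [(91, 93, 87), (128, 128, 129), (129, 130, 130), (129, 128, 129), (129, 129, 130), (137, 127, 104), (92, 93, 87)]
85 [(93, 93, 87), (125, 124, 126), (127, 127, 128), (126, 126, 128), (128, 129, 128), (93, 93, 87), (94, 93, 87)]
88 [(92, 93, 88), (104, 103, 99), (112, 103, 93), (126, 110, 94), (106, 95, 84), (108, 90, 69), (109, 90, 66)]
91 [(102, 88, 70), (115, 94, 70), (206, 161, 112), (221, 177, 126), (218, 172, 120), (191, 153, 109), (129, 104, 74)]
95 [(108, 88, 64), (217, 174, 122), (217, 172, 119), (227, 187, 135), (224, 180, 125), (229, 188, 134), (228, 187, 131)]
100 [(203, 161, 112), (222, 178, 127), (222, 178, 126), (225, 184, 131), (222, 178, 124), (230, 188, 133), (225, 183, 130)]
110 [(218, 172, 120), (223, 180, 127), (219, 175, 124), (220, 178, 126), (228, 183, 127), (225, 180, 126), (227, 185, 131)]
130 [(214, 171, 121), (219, 176, 125), (224, 182, 129), (226, 185, 131), (230, 188, 130), (228, 185, 129), (231, 189, 132)]
```

```bash
cat > m.py <<'E'
from h import *
import sys
p=get_image("wrist");s=get_state();f=p["frame"].astype(int);T=np.array(p["pose"])
wood=(f[:,:,0]-f[:,:,2]>28+0*f[:,:,0])
Rt=R.from_euler('xyz',s["eef_rot"])
print(s["clock"],s["tcp_pos"].round(4),s["ft_force"].round(1),"cam z",T[2,3]-s["tcp_pos"][2])
for r in(95,100,110,120,130):
    g=np.abs(np.diff(cv2.GaussianBlur(p["frame"],(3,3),0)[r].astype(int).sum(1)))
    L=150+np.argsort(g[150:230])[-4:];Rr=280+np.argsort(g[280:360])[-4:]
    print(r,sorted(L),sorted(Rr))
a=float(sys.argv[1]) if len(sys.argv)>1 else -.096
c=np.array([.5193,-.1745]);M=R.from_euler('z',a).as_matrix()
for n,q in dict(noseL=(-.013,.073,.086),noseR=(.013,.073,.086),bevtop=(0,.082,.101),lipL=(-.039,.08,.125),lipR=(.039,.08,.125),e94=(0,.08,.094),e85=(0,.08,.085),e79=(0,.08,.079),e74=(0,.08,.074),e79L=(-.03,.08,.079),e79R=(.03,.08,.079)).items():
    print(n,proj(p,M@np.array(q)+[*c,0]).round(1))
E
python3 m.py
```

```text
15.15 [ 0.5194 -0.1717  0.0286] [0.1 0.6 6.3] cam z 0.17498669976967374
95 [np.int64(156), np.int64(157), np.int64(158), np.int64(202)] [np.int64(320), np.int64(321), np.int64(351), np.int64(352)]
100 [np.int64(154), np.int64(156), np.int64(157), np.int64(158)] [np.int64(320), np.int64(350), np.int64(351), np.int64(352)]
110 [np.int64(155), np.int64(156), np.int64(158), np.int64(159)] [np.int64(319), np.int64(320), np.int64(350), np.int64(351)]
120 [np.int64(159), np.int64(160), np.int64(191), np.int64(192)] [np.int64(319), np.int64(320), np.int64(349), np.int64(350)]
130 [np.int64(160), np.int64(161), np.int64(192), np.int64(193)] [np.int64(318), np.int64(319), np.int64(348), np.int64(349)]
noseL [225.4 104.8]
noseR [287.  104.1]
bevtop [255.8  77.1]
lipL [113.6  75.9]
lipR [398.2  72.4]
e94 [255.9  85. ]
e85 [256.  87.]
e79 [256.   88.2]
e74 [256.   89.1]
e79L [187.9  89. ]
e79R [324.2  87.4]
```

The catch nose is still back: its end shows at row 88, where 104 would be out. I'll press further in small steps, checking each time.

Request:
drive_tool:
  turn:
    - [0,0,0]
    - [0,0,0]
    - [0,0,0]
  dp:
    - [0,0,0.008]
    - [0,0,0.014]
    - [0,0,0.014]
  gripper: [0.5,0.5,0.5]

```text
clock: 15.52
tcp_pos: [0.5194, -0.1717, 0.0244]
eef_rot: [3.141, -0.0, 1.464]
ft_force: [-1.0, 0.3, 8.4]
finger_gap: 0.0577
grip_force: 84.8
```

```bash
cat > n.py <<'E'
from h import *
p=get_image("wrist");s=get_state();f=p["frame"].astype(int)
print(s["clock"],s["tcp_pos"].round(4),s["ft_force"].round(1))
for c in(205,235,256,275,305):
    w=(f[60:150,c,0]-f[60:150,c,2]>25);r=next((60+i for i in range(85) if w[i:i+5].all()),None);print(c,"wood from row",r,end="; ")
print()
E
python3 n.py
```

```text
15.575 [ 0.5194 -0.1717  0.0244] [-1.2  1.3  7.7]
205 wood from row 60; 235 wood from row 106; 256 wood from row 106; 275 wood from row 105; 305 wood from row 60;
```

The left catch snapped out (nose at row 106). I'll press 2 mm more for the other one, then release and rise.

Request:
drive_tool:
  turn:
    - [0,0,0]
    - [0,0,0]
    - [0,0,0]
    - [0,0,0]
    - [0,0,0]
    - [0,0,0]
  dp:
    - [0,0,0.008]
    - [0,0,0.008]
    - [0,0,0.004]
    - [0,0,0.0]
    - [0,0,0]
    - [0,0,0]
  gripper: [0.5,0.5,0.5,0.8,1,1]

```text
clock: 16.32
tcp_pos: [0.519, -0.1716, 0.024]
eef_rot: [-3.141, 0.0, 1.464]
ft_force: [0.3, -0.3, -0.3]
finger_gap: 0.0854
grip_force: 0.0
```

```bash
python3 n.py; python3 m.py | head -6
```

```text
16.375 [ 0.519  -0.1716  0.024 ] [-0.   0.8  0.4]
205 wood from row 60; 235 wood from row 106; 256 wood from row 106; 275 wood from row 105; 305 wood from row 60; 
16.425 [ 0.519  -0.1716  0.024 ] [-0.4 -1.1 -0.1] cam z 0.17497683037971165
95 [np.int64(152), np.int64(153), np.int64(184), np.int64(185)] [np.int64(304), np.int64(319), np.int64(357), np.int64(358)]
100 [np.int64(153), np.int64(154), np.int64(185), np.int64(221)] [np.int64(319), np.int64(356), np.int64(357), np.int64(358)]
110 [np.int64(151), np.int64(154), np.int64(155), np.int64(186)] [np.int64(319), np.int64(320), np.int64(356), np.int64(357)]
120 [np.int64(155), np.int64(156), np.int64(186), np.int64(187)] [np.int64(319), np.int64(320), np.int64(355), np.int64(356)]
130 [np.int64(156), np.int64(157), np.int64(187), np.int64(188)] [np.int64(319), np.int64(320), np.int64(354), np.int64(355)]
```

Released with both forces at zero and the slat down. Rising to check the right-hand catch.

Request:
drive_tool:
  turn:
    - [0,0,0]
    - [0,0,0]
    - [0,0,0]
    - [0,0,0]
    - [0,0,0]
    - [0,0,0]
    - [0,0,0]
    - [0,0,0]
  dp:
    - [0,0,-0.05]
    - [0,0,-0.2]
    - [0,0,-0.35]
    - [0,0,-0.5]
    - [-0.1,0,-0.65]
    - [-0.2,0,-0.75]
    - [-0.27,0,-0.75]
    - [-0.27,0,-0.75]
  gripper: [1,1,1,1,1,1,1,1]

```text
clock: 17.42
tcp_pos: [0.5097, -0.2538, 0.2502]
eef_rot: [3.141, 0.0, 1.461]
ft_force: [-0.0, 0.5, 0.1]
finger_gap: 0.0852
grip_force: 0.0
```

```bash
cat > q.py <<'E'
from h import *
p=get_image("wrist");s=get_state();print(s["tcp_pos"].round(4),s["eef_rot"].round(3))
c=np.array([.5185,-.1745]);M=R.from_euler('z',-.096).as_matrix()
P=lambda q:proj(p,M@np.array(q)+[*c,0])
f=p["frame"]
for sg in(1,-1):
    print("end",sg,"pix",P((0,sg*.073,.086)).round(1))
    for y in range(50,96,3):
        u,v=P((0,sg*y/1000,.085)).round().astype(int); print(y,(u,v),f[v,u] if 0<=v<384 else None)
for l,z in dict(slat_a_mid=.0775,mouth=.085,keeper_tab=.126).items():
    for d in tip_of(p,l)[:3]: print(l,np.round(d["point"],1),round(d["confidence"],2),ray(p,d["point"],z).round(4))
print("to slat2",move([.5109,.1136,.25],np.pi+.14))
E
python3 q.py
```

```text
[ 0.51   -0.2525  0.2497] [ 3.141 -0.     1.462]
end 1 pix [256.   33.5]
50 (np.int64(256), np.int64(56)) [211 170 122]
53 (np.int64(256), np.int64(53)) [215 173 123]
56 (np.int64(256), np.int64(50)) [217 173 124]
59 (np.int64(256), np.int64(47)) [212 169 119]
62 (np.int64(256), np.int64(44)) [215 172 122]
65 (np.int64(256), np.int64(41)) [213 171 120]
68 (np.int64(256), np.int64(39)) [209 167 119]
71 (np.int64(256), np.int64(36)) [195 155 110]
74 (np.int64(256), np.int64(33)) [112 107 105]
77 (np.int64(256), np.int64(30)) [105 105 108]
80 (np.int64(256), np.int64(27)) [108 108 109]
83 (np.int64(256), np.int64(24)) [108 108 111]
86 (np.int64(256), np.int64(21)) [156 156 159]
89 (np.int64(256), np.int64(18)) [198 200 204]
92 (np.int64(256), np.int64(15)) [199 200 205]
95 (np.int64(256), np.int64(12)) [198 199 202]
end -1 pix [257.6 160.2]
50 (np.int64(257), np.int64(142)) [186 148 103]
53 (np.int64(257), np.int64(145)) [193 154 107]
56 (np.int64(257), np.int64(147)) [198 158 111]
59 (np.int64(257), np.int64(149)) [201 160 113]
62 (np.int64(258), np.int64(152)) [198 157 110]
65 (np.int64(258), np.int64(154)) [195 154 106]
68 (np.int64(258), np.int64(156)) [190 150 104]
71 (np.int64(258), np.int64(159)) [191 154 110]
74 (np.int64(258), np.int64(161)) [151 139 128]
77 (np.int64(258), np.int64(163)) [148 147 147]
80 (np.int64(258), np.int64(165)) [150 149 149]
83 (np.int64(258), np.int64(168)) [153 152 153]
86 (np.int64(258), np.int64(170)) [164 164 163]
89 (np.int64(258), np.int64(172)) [200 203 192]
92 (np.int64(258), np.int64(174)) [229 232 223]
95 (np.int64(258), np.int64(177)) [229 231 223]
slat_a_mid [132.2  99. ] 0.98 [ 0.3649 -0.1552  0.0775]
slat_a_mid [115.7 226.2] 0.76 [ 0.3014 -0.3205  0.0775]
keeper_tab [258.  229.1] 0.6 [ 0.5033 -0.3247  0.126 ]
to slat2 (array([ 1.2093, -0.1272, -0.0027]), array([-0.000e+00, -2.000e-04, -5.783e-01]))
```

Both catches are out over the slat (grey begins at about ±73 mm at both ends), and the magazine pose (0.5185, -0.1745, -5.5°) is confirmed. Now to the second slat.

Request:
drive_tool:
  turn:
    - [0,0,-0.058]
    - [0,0,-0.116]
    - [0,0,-0.174]
    - [0,0,-0.232]
    - [0,0,-0.29]
    - [0,0,-0.348]
    - [0,0,-0.406]
    - [0,0,-0.464]
    - [0,0,-0.522]
    - [0,0,-0.58]
  dp:
    - [0.1,0,0]
    - [0.2,0,0]
    - [0.35,-0.1,0]
    - [0.5,-0.1,0]
    - [0.65,-0.12,0]
    - [0.8,-0.12,0]
    - [0.9,-0.12,0]
    - [1,-0.12,0]
    - [1,-0.12,0]
    - [1,-0.12,0]
  gripper: [1,1,1,1,1,1,1,1,1,1]

```text
clock: 18.88
tcp_pos: [0.5062, 0.051, 0.2489]
eef_rot: [-3.141, -0.001, -2.989]
ft_force: [0.2, -0.7, 0.4]
finger_gap: 0.0853
grip_force: 0.0
```

```bash
cat > w.py <<'E'
from h import *
p=get_image("wrist");s=get_state();print(s["tcp_pos"].round(4),s["eef_rot"].round(3),s["joint_positions"].round(2))
for d in tip_of(p,"slat_a_mid")[:4]: print("mid",np.round(d["point"],1),round(d["confidence"],2),ray(p,d["point"],.0075).round(4))
c=(.511,.1136);im=rect(p,c,.015,.12)
h=im.astype(int);m=((h[:,:,0]-h[:,:,2])*3>h[:,:,0]*1.15).astype(np.uint8)
m=cv2.morphologyEx(m,cv2.MORPH_OPEN,np.ones((25,25)))
n,L,S,C=cv2.connectedComponentsWithStats(m)
for k in range(1,n):
    if S[k,4]>3000:
        r=cv2.minAreaRect(cv2.findContours((L==k).astype(np.uint8),0,2)[0][0]);print(np.array(r[0])*.0005+np.array(c)-.12,np.array(r[1])/2,r[2])
print("to slat2",move([.511,.1136,.05],np.pi+.148))
E
python3 w.py
```

```text
[0.5063 0.0508 0.249 ] [-3.141e+00 -1.000e-03 -2.979e+00] [-0.53  0.1   0.32  1.93 -0.04  1.12  1.55]
mid [294.8 166.7] 0.96 [0.5123 0.1125 0.0075]
mid [134.8  13.4] 0.72 [ 0.335  -0.1456  0.0075]
[0.51132312 0.10985552] [158.2611084   59.39624786] 8.412344932556152
to slat2 (array([-0.0469,  0.2054,  0.6633]), array([-0.    , -0.0002,  0.0001]))
```

Request:
drive_tool:
  turn:
    - [0,0,0]
    - [0,0,0]
    - [0,0,0]
    - [0,0,0]
    - [0,0,0]
    - [0,0,0]
    - [0,0,0]
    - [0,0,0]
  dp:
    - [-0.025,0.1,0]
    - [-0.049,0.194,0.1]
    - [-0.049,0.194,0.3]
    - [-0.049,0.194,0.5]
    - [-0.049,0.194,0.7]
    - [-0.049,0.194,0.82]
    - [-0.049,0.194,0.88]
    - [-0.049,0.194,0.88]
  gripper: [1,1,1,1,1,1,1,1]

```text
clock: 19.98
tcp_pos: [0.5124, 0.1096, -0.0153]
eef_rot: [-3.141, -0.001, -2.999]
ft_force: [-0.3, -0.2, 0.4]
finger_gap: 0.0853
grip_force: 0.0
```

Request:
drive_tool:
  turn:
    - [0,0,0]
    - [0,0,0]
    - [0,0,0]
    - [0,0,0]
    - [0,0,0]
    - [0,0,0]
    - [0,0,0]
  dp:
    - [0,0,0.03]
    - [0,0,0.05]
    - [0,0,0.05]
    - [0,0,0.05]
    - [0,0,0.05]
    - [0,0,0.05]
    - [0,0,0.05]
  gripper: [1,1,0.75,0.5,0.5,0.5,0.5]
  squeeze: 110

```text
clock: 20.85
tcp_pos: [0.513, 0.1098, -0.0287]
eef_rot: [3.141, 0.001, -2.997]
ft_force: [-7.1, -1.1, 23.1]
finger_gap: 0.0565
grip_force: 111.7
```

Request:
drive_tool:
  turn:
    - [0,0,0]
    - [0,0,0]
    - [0,0,0]
    - [0,0,0]
    - [0,0,0]
    - [0,0,0]
    - [0,0,0]
  dp:
    - [0,0,-0.05]
    - [0,0,-0.2]
    - [0,0,-0.4]
    - [0,0,-0.6]
    - [0,0,-0.8]
    - [0,0,-0.85]
    - [0,0,-0.85]
  gripper: [0.5,0.5,0.5,0.5,0.5,0.5,0.5]

```text
clock: 21.72
tcp_pos: [0.513, 0.1098, 0.226]
eef_rot: [3.141, 0.002, -2.997]
ft_force: [0.2, -1.0, -1.4]
finger_gap: 0.0565
grip_force: 117.5
```

```bash
cat > k.py <<'E'
from h import *
p=get_image("wrist");s=get_state();print(s["tcp_pos"].round(4),s["eef_rot"].round(3),s["finger_gap"],s["grip_force"])
h=p["frame"].astype(int);m=((h[:,:,0]-h[:,:,2])*3>h[:,:,0]*1.15).astype(np.uint8);m[225:]=0
m=cv2.morphologyEx(m,cv2.MORPH_OPEN,np.ones((9,9)))
n,L,S,C=cv2.connectedComponentsWithStats(m);k=L[180,256];ys,xs=np.where(L==k)
v0=ys.min();rows=np.arange(v0+8,215)
lo=np.polyfit(rows,[xs[ys==r].min() for r in rows],1);hi=np.polyfit(rows,[xs[ys==r].max()+1 for r in rows],1)
cols=np.arange(int(xs.min())+25,int(xs.max())-25);tp=np.polyfit(cols,[ys[xs==c].min() for c in cols],1)
def X(l):# col=l0*row+l1,row=t0*col+t1
    r=(tp[0]*l[1]+tp[1])/(1-tp[0]*l[0]);return np.array([l[0]*r+l[1],r])
A,B=X(lo),X(hi);print("corners",A.round(1),B.round(1))
Rt=R.from_euler('xyz',s["eef_rot"])
for dz in(.036,.040,.044,.048):
    q=[Rt.inv().apply(ray(p,u,s["tcp_pos"][2]+dz)-s["tcp_pos"])[:2] for u in(A,B,[lo[0]*210+lo[1],210],[hi[0]*210+hi[1],210])]
    a,b,c,d=q;ang=np.mean([np.arctan2(*(a-c)[::-1]),np.arctan2(*(b-d)[::-1])])
    print(dz,"width",np.linalg.norm(a-b).round(4),"far mid",((a+b)/2).round(4),"near mid",((c+d)/2).round(4),"ang",ang.round(4))
E
python3 k.py; python3 -c "
from h import *
print(move([.5185,-.1745,.25],np.pi/2-.1))"
```

```text
[0.5124 0.1096 0.2246] [ 3.142 -0.    -2.997] 0.05584594317211393 117.51102612994202
corners [193.5  88. ] [319.8  88. ]
0.036 width 0.0626 far mid [ 0.0797 -0.0008] near mid [0.0152 0.0005] ang -0.0208
0.04 width 0.0608 far mid [ 0.0794 -0.0009] near mid [0.0167 0.0005] ang -0.0208
0.044 width 0.059 far mid [ 0.079  -0.0009] near mid [0.0183 0.0004] ang -0.0208
0.048 width 0.0572 far mid [ 0.0787 -0.0009] near mid [0.0198 0.0004] ang -0.0208
(array([ 0.1162, -0.9401, -0.0846]), array([-1.000e-04, -1.000e-04,  5.778e-01]))
```

Request:
drive_tool:
  turn:
    - [0,0,0.058]
    - [0,0,0.116]
    - [0,0,0.174]
    - [0,0,0.232]
    - [0,0,0.29]
    - [0,0,0.348]
    - [0,0,0.406]
    - [0,0,0.464]
    - [0,0,0.522]
    - [0,0,0.58]
  dp:
    - [0.01,-0.1,0]
    - [0.02,-0.2,0]
    - [0.04,-0.35,0]
    - [0.06,-0.5,0]
    - [0.08,-0.65,0]
    - [0.1,-0.8,0]
    - [0.11,-0.9,0]
    - [0.115,-0.94,0]
    - [0.115,-0.94,0]
    - [0.115,-0.94,0]
  gripper: [0.5,0.5,0.5,0.5,0.5,0.5,0.5,0.5,0.5,0.5]

```text
clock: 23.02
tcp_pos: [0.5181, -0.1745, 0.2231]
eef_rot: [-3.138, 0.001, 1.457]
ft_force: [-0.0, 0.4, -0.7]
finger_gap: 0.0565
grip_force: 117.5
```

Request:
drive_tool:
  turn:
    - [0,0,0]
    - [0,0,0]
    - [0,0,0]
  dp:
    - [0,0,0]
    - [0,0,0]
    - [0,0,0]
  gripper: [0.5,0.5,0.5]

```text
clock: 23.4
tcp_pos: [0.5191, -0.1744, 0.2248]
eef_rot: [-3.141, 0.0, 1.466]
ft_force: [0.4, 0.6, -0.9]
finger_gap: 0.0561
grip_force: 117.5
```

```bash
python3 k.py; python3 -c "
from h import *
print(move([.518,-.174,.12],1.461))"
```

```text
[ 0.5191 -0.1744  0.2249] [-3.141  0.     1.466] 0.0559475162169709 117.4614487100817
corners [194.2  88. ] [319.6  88. ]
0.036 width 0.0615 far mid [ 0.0785 -0.0004] near mid [ 0.0147 -0.0004] ang -0.0002
0.04 width 0.0597 far mid [ 0.0782 -0.0004] near mid [ 0.0162 -0.0004] ang -0.0002
0.044 width 0.058 far mid [ 0.0779 -0.0004] near mid [ 0.0178 -0.0004] ang -0.0002
0.048 width 0.0562 far mid [ 0.0775 -0.0004] near mid [ 0.0193 -0.0004] ang -0.0002
(array([ 0.0009, -0.0038,  0.3497]), array([-0.0001,  0.    ,  0.0015]))
```

Request:
drive_tool:
  turn:
    - [0,0,0]
    - [0,0,0]
    - [0,0,0]
    - [0,0,0]
    - [0,0,0]
    - [0,0,0]
    - [0,0,0]
    - [0,0,0]
  dp:
    - [0.002,-0.002,0.1]
    - [0.002,-0.002,0.25]
    - [0.002,-0.002,0.35]
    - [0.002,-0.002,0.4]
    - [0.002,-0.002,0.43]
    - [0.002,-0.002,0.46]
    - [0.002,-0.002,0.47]
    - [0.002,-0.002,0.47]
  gripper: [0.5,0.5,0.5,0.5,0.5,0.5,0.5,0.5]

```text
clock: 24.45
tcp_pos: [0.5189, -0.1737, 0.0844]
eef_rot: [3.141, -0.0, 1.464]
ft_force: [-0.8, -0.1, -0.5]
finger_gap: 0.0562
grip_force: 117.5
```

Request:
drive_tool:
  turn:
    - [0,0,0]
    - [0,0,0]
    - [0,0,0]
  dp:
    - [0,0,0.015]
    - [0,0,0.025]
    - [0,0,0.025]
  gripper: [0.5,0.5,0.5]

```text
clock: 24.82
tcp_pos: [0.5186, -0.1737, 0.0764]
eef_rot: [-3.141, 0.0, 1.464]
ft_force: [0.5, -0.1, -0.5]
finger_gap: 0.0557
grip_force: 117.5
```

It is inside the column with no side force. Continuing down.

Request:
drive_tool:
  turn:
    - [0,0,0]
    - [0,0,0]
    - [0,0,0]
    - [0,0,0]
  dp:
    - [0,0,0.015]
    - [0,0,0.03]
    - [0,0,0.04]
    - [0,0,0.04]
  gripper: [0.5,0.5,0.5,0.5]

```text
clock: 25.32
tcp_pos: [0.5188, -0.1738, 0.0644]
eef_rot: [-3.142, 0.0, 1.464]
ft_force: [0.7, -0.9, -0.4]
finger_gap: 0.0557
grip_force: 117.7
```

Request:
drive_tool:
  turn:
    - [0,0,0]
    - [0,0,0]
    - [0,0,0]
  dp:
    - [0,0,0.015]
    - [0,0,0.025]
    - [0,0,0.025]
  gripper: [0.5,0.5,0.5]

```text
clock: 25.7
tcp_pos: [0.5188, -0.1738, 0.057]
eef_rot: [3.141, 0.0, 1.464]
ft_force: [1.5, -1.0, -1.8]
finger_gap: 0.0559
grip_force: 117.5
```

```bash
python3 n.py; python3 k.py
```

```text
25.75 [ 0.5187 -0.1738  0.0571] [ 1.1 -0.2 -1.2]
205 wood from row 87; 235 wood from row 86; 256 wood from row 87; 275 wood from row 87; 305 wood from row 86; 
[ 0.5187 -0.1737  0.0571] [-3.141  0.     1.464] 0.055890592527487494 117.45938589369189
corners [193.9  87.7] [319.7  87.7]
0.036 width 0.0618 far mid [ 0.0786 -0.0003] near mid [ 0.0146 -0.0001] ang -0.0031
0.04 width 0.06 far mid [ 0.0783 -0.0003] near mid [ 0.0161 -0.0001] ang -0.0031
0.044 width 0.0582 far mid [ 0.078  -0.0003] near mid [ 0.0177 -0.0001] ang -0.0031
0.048 width 0.0564 far mid [ 0.0776 -0.0003] near mid [ 0.0192 -0.0001] ang -0.0031
```

Request:
drive_tool:
  turn:
    - [0,0,0]
    - [0,0,0]
    - [0,0,0]
    - [0,0,0]
  dp:
    - [0,0,0.012]
    - [0,0,0.024]
    - [0,0,0.035]
    - [0,0,0.035]
  gripper: [0.5,0.5,0.5,0.5]

```text
clock: 26.3
tcp_pos: [0.5188, -0.1738, 0.0466]
eef_rot: [3.142, 0.0, 1.464]
ft_force: [-0.9, -0.2, 5.4]
finger_gap: 0.056
grip_force: 118.3
```

Request:
drive_tool:
  turn:
    - [0,0,0]
    - [0,0,0]
    - [0,0,0]
  dp:
    - [0,0,0.01]
    - [0,0,0.02]
    - [0,0,0.02]
  gripper: [0.5,0.5,0.5]

```text
clock: 26.68
tcp_pos: [0.5188, -0.1738, 0.0407]
eef_rot: [3.141, -0.0, 1.464]
ft_force: [-1.1, -1.4, 7.6]
finger_gap: 0.056
grip_force: 118.5
```

```bash
python3 n.py; python3 k.py|tail -2
```

```text
26.725 [ 0.5187 -0.1738  0.0408] [-1.7  0.6  7.7]
205 wood from row 87; 235 wood from row 101; 256 wood from row 102; 275 wood from row 101; 305 wood from row 87; 
0.044 width 0.0579 far mid [ 0.0724 -0.0004] near mid [ 0.0177 -0.0003] ang -0.0031
0.048 width 0.0561 far mid [ 0.0723 -0.0004] near mid [ 0.0192 -0.0003] ang -0.0031
```

Request:
drive_tool:
  turn:
    - [0,0,0]
    - [0,0,0]
    - [0,0,0]
  dp:
    - [0,0,0.006]
    - [0,0,0.011]
    - [0,0,0.011]
  gripper: [0.5,0.5,0.5]

```text
clock: 27.15
tcp_pos: [0.5188, -0.1738, 0.0375]
eef_rot: [3.141, -0.0, 1.464]
ft_force: [-1.3, -0.9, 8.3]
finger_gap: 0.056
grip_force: 118.5
```

```bash
python3 n.py; python3 m.py|tail -11
```

```text
27.2 [ 0.5188 -0.1738  0.0375] [-1.1 -0.4  7.2]
205 wood from row 87; 235 wood from row 102; 256 wood from row 102; 275 wood from row 101; 305 wood from row 87; 
noseL [228.3 100.4]
noseR [285.7  99.7]
bevtop [256.8  74.2]
lipL [128.9  72.2]
lipR [385.3  69.1]
e94 [256.8  81.6]
e85 [256.8  83.8]
e79 [256.8  85. ]
e74 [256.8  86. ]
e79L [193.1  85.8]
e79R [320.6  84.3]
```

Request:
drive_tool:
  turn:
    - [0,0,0]
    - [0,0,0]
    - [0,0,0]
    - [0,0,0]
    - [0,0,0]
    - [0,0,0]
  dp:
    - [0,0,0.005]
    - [0,0,0.005]
    - [0,0,0.0]
    - [0,0,-0.005]
    - [0,0,-0.005]
    - [0,0,-0.005]
  gripper: [0.5,0.5,0.5,0.8,1,1]

```text
clock: 28.0
tcp_pos: [0.5186, -0.1736, 0.0387]
eef_rot: [-3.141, -0.0, 1.464]
ft_force: [-0.5, -0.0, -0.2]
finger_gap: 0.0855
grip_force: 0.0
```

Request:
drive_tool:
  turn:
    - [0,0,0]
    - [0,0,0]
    - [0,0,0]
    - [0,0,0]
    - [0,0,0]
    - [0,0,0]
    - [0,0,0]
    - [0,0,0]
  dp:
    - [0,0,-0.05]
    - [0,0,-0.2]
    - [0,0,-0.35]
    - [0,0,-0.5]
    - [-0.1,0,-0.65]
    - [-0.2,0,-0.7]
    - [-0.27,0,-0.7]
    - [-0.27,0,-0.7]
  gripper: [1,1,1,1,1,1,1,1]

```text
clock: 29.0
tcp_pos: [0.5094, -0.2559, 0.2498]
eef_rot: [3.141, 0.0, 1.461]
ft_force: [0.9, 0.2, -0.4]
finger_gap: 0.0855
grip_force: 0.0
```

```bash
python3 q.py | grep -v "^[56]"; python3 - <<'E'
from h import *
p=get_image("wrist");save(p,"k.png",1.5)
for d in spot_in(p,"keeper_tab")[:2]: print(d)
for d in spot_in(p,"slat")[:4]: print(d)
E
```

```text
[ 0.5097 -0.2546  0.2494] [3.141 0.    1.462]
end 1 pix [256.2  31.3]
71 (np.int64(256), np.int64(34)) [200 159 113]
74 (np.int64(256), np.int64(31)) [118 110 107]
77 (np.int64(256), np.int64(28)) [105 106 108]
80 (np.int64(256), np.int64(25)) [107 107 108]
83 (np.int64(256), np.int64(22)) [108 109 111]
86 (np.int64(256), np.int64(19)) [140 141 145]
89 (np.int64(256), np.int64(16)) [197 197 202]
92 (np.int64(256), np.int64(13)) [198 200 204]
95 (np.int64(256), np.int64(9)) [196 198 201]
end -1 pix [257.8 158.6]
71 (np.int64(258), np.int64(157)) [185 147 103]
74 (np.int64(258), np.int64(159)) [147 132 120]
77 (np.int64(258), np.int64(162)) [150 148 149]
80 (np.int64(258), np.int64(164)) [152 149 150]
83 (np.int64(258), np.int64(166)) [149 148 148]
86 (np.int64(258), np.int64(168)) [151 149 150]
89 (np.int64(258), np.int64(171)) [220 223 213]
92 (np.int64(258), np.int64(173)) [229 233 224]
95 (np.int64(258), np.int64(175)) [230 232 224]
slat_a_mid [115.6 224.1] 0.84 [ 0.3018 -0.3192  0.0775]
slat_a_mid [258.3  99. ] 0.83 [ 0.5201 -0.1745  0.0775]
slat_a_mid [131.8  98.6] 0.79 [ 0.3643 -0.1568  0.0775]
keeper_tab [255.9 228.3] 0.72 [ 0.5004 -0.3253  0.126 ]
to slat2 (array([ 1.2164, -0.127 , -0.0035]), array([-0.000e+00, -2.000e-04, -5.783e-01]))
{'bbox': [243.0, 171.3, 269.6, 238.7], 'confidence': 0.82}
{'bbox': [231.9, 26.7, 282.9, 167.6], 'confidence': 0.93}
{'bbox': [67.5, 178.5, 148.1, 262.1], 'confidence': 0.67}
{'bbox': [88.2, 31.2, 170.3, 152.7], 'confidence': 0.55}
```

Both catches are out over the second slat. Next I'll shut the fingers, go behind the tab and push the keeper.

```bash
python3 -c "
from h import *
print(move([.4998,-.3686,.25],1.475))"
```

```text
(array([-0.385 ,  0.0061, -0.0041]), array([-0.0001, -0.    , -0.0032]))
```

Request:
drive_tool:
  turn:
    - [0,0,-0.003]
    - [0,0,-0.003]
    - [0,0,-0.003]
    - [0,0,-0.003]
    - [0,0,-0.003]
    - [0,0,-0.003]
    - [0,0,-0.003]
    - [0,0,-0.003]
  dp:
    - [-0.15,0.006,0]
    - [-0.3,0.006,0]
    - [-0.385,0.006,0]
    - [-0.385,0.006,0.1]
    - [-0.385,0.006,0.25]
    - [-0.385,0.006,0.4]
    - [-0.385,0.006,0.51]
    - [-0.385,0.006,0.51]
  gripper: [0,0,0,0,0,0,0,0]

```text
clock: 30.35
tcp_pos: [0.4984, -0.3682, 0.0939]
eef_rot: [-3.138, -0.001, 1.474]
ft_force: [-0.4, 0.0, 1.3]
finger_gap: 0.0003
grip_force: 0.0
```

Request:
drive_tool:
  turn:
    - [0,0,0]
    - [0,0,0]
    - [0,0,0]
    - [0,0,0]
  dp:
    - [0.03,0,0]
    - [0.06,0,0]
    - [0.1,0,0]
    - [0.1,0,0]
  gripper: [0,0,0,0]

```text
clock: 30.85
tcp_pos: [0.5032, -0.338, 0.0963]
eef_rot: [3.141, -0.0, 1.475]
ft_force: [0.7, 0.1, 1.1]
finger_gap: -0.0002
grip_force: 0.0
```

Request:
drive_tool:
  turn:
    - [0,0,0]
    - [0,0,0]
    - [0,0,0]
    - [0,0,0]
  dp:
    - [0.03,0,0]
    - [0.06,0,0]
    - [0.1,0,0]
    - [0.1,0,0]
  gripper: [0,0,0,0]

```text
clock: 31.35
tcp_pos: [0.5056, -0.3081, 0.0956]
eef_rot: [-3.141, -0.001, 1.475]
ft_force: [-0.1, -0.1, 0.1]
finger_gap: -0.0
grip_force: 0.0
```

```bash
cat > t.py <<'E'
from h import *
s=get_state();print(s["tcp_pos"].round(4),s["ft_force"].round(1))
c=np.array([.5185,-.1745]);M=R.from_euler('z',-.096).as_matrix()
p=get_image("wrist");f=p["frame"]
# keeper top z=.108 along own y : find bright aluminium end
for y in range(-110,-20,6):
    u,v=proj(p,M@np.array((0,y/1000,.108))+[*c,0]).round().astype(int); print(y,(int(u),int(v)),f[v,u] if 0<=v<384 else None)
p=get_image("top")
for n in(p,get_image("scene")):
  for d in tip_of(n,"keeper_tab")[:2]: print("tab",round(d["confidence"],2),(M.T@(ray(n,d["point"],.126)-[*c,0])).round(4))
E
python3 t.py
```

```text
[ 0.5056 -0.3081  0.0956] [-0.1 -0.1  0.1]
-110 (257, 182) [128 132 122]
-104 (257, 173) [243 246 239]
-98 (257, 164) [245 247 241]
-92 (257, 154) [246 248 242]
-86 (257, 144) [246 248 242]
-80 (257, 134) [247 249 244]
-74 (257, 124) [247 249 244]
-68 (257, 114) [249 250 245]
-62 (257, 103) [249 250 246]
-56 (257, 92) [249 251 247]
-50 (257, 81) [205 159 110]
-44 (257, 70) [202 159 108]
-38 (257, 58) [215 170 119]
-32 (257, 46) [226 183 129]
-26 (257, 34) [220 176 124]
tab 0.71 [ 0.0011 -0.1225  0.126 ]
```

The keeper has moved about 35 mm. Pushing the rest.

Request:
drive_tool:
  turn:
    - [0,0,0]
    - [0,0,0]
    - [0,0,0]
    - [0,0,0]
  dp:
    - [0.03,0,0]
    - [0.05,0,0]
    - [0.065,0,0]
    - [0.065,0,0]
  gripper: [0,0,0,0]

```text
clock: 32.1
tcp_pos: [0.5075, -0.2894, 0.0958]
eef_rot: [-3.142, -0.0, 1.474]
ft_force: [0.0, -0.5, 0.8]
finger_gap: -0.0
grip_force: 0.0
```

```bash
python3 t.py
```

```text
[ 0.5075 -0.2894  0.0958] [ 0.  -0.5  0.8]
-110 (257, 210) [123 125 117]
-104 (257, 201) [121 124 116]
-98 (257, 193) [236 239 231]
-92 (257, 183) [124 126 118]
-86 (257, 174) [243 246 239]
-80 (257, 165) [244 247 241]
-74 (257, 155) [245 247 241]
-68 (257, 145) [246 248 243]
-62 (257, 135) [248 249 244]
-56 (257, 125) [248 249 245]
-50 (257, 115) [249 250 245]
-44 (257, 104) [249 251 247]
-38 (257, 93) [250 251 247]
-32 (257, 82) [220 177 127]
-26 (257, 71) [224 182 128]
tab 0.41 [-0.0124 -0.0973  0.126 ]
```

Request:
drive_tool:
  turn:
    - [0,0,0]
    - [0,0,0]
  dp:
    - [0.005,0,0]
    - [0.007,0,0]
  gripper: [0,0]

```text
clock: 32.6
tcp_pos: [0.5074, -0.2883, 0.0958]
eef_rot: [3.142, 0.0, 1.473]
ft_force: [-0.1, -1.8, -0.3]
finger_gap: 0.0001
grip_force: 1.0
```

Request:
drive_tool:
  turn:
    - [0,0,0]
    - [0,0,0]
  dp:
    - [0.005,0,0]
    - [0.007,0,0]
  gripper: [0,0]

```text
clock: 32.85
tcp_pos: [0.5075, -0.2872, 0.096]
eef_rot: [3.141, 0.002, 1.473]
ft_force: [-0.2, -10.3, -2.7]
finger_gap: 0.0001
grip_force: 5.0
```

It is at the stop (10 N). Backing off, rising and checking.

Request:
drive_tool:
  turn:
    - [0,0,0]
    - [0,0,0]
    - [0,0,0]
    - [0,0,0]
    - [0,0,0]
    - [0,0,0]
    - [0,0,0]
    - [0,0,0]
  dp:
    - [-0.05,0,0]
    - [-0.1,0,-0.02]
    - [-0.1,0,-0.2]
    - [-0.1,0,-0.35]
    - [-0.05,0,-0.5]
    - [0,0,-0.55]
    - [0,0,-0.55]
    - [0,0,-0.55]
  gripper: [0,0,0,0,0,0,0,0]

```text
clock: 33.85
tcp_pos: [0.5072, -0.2866, 0.2604]
eef_rot: [-3.141, 0.0, 1.473]
ft_force: [-0.1, -0.2, -0.3]
finger_gap: -0.0004
grip_force: 0.0
```

```bash
python3 t.py; python3 q.py|head -18
```

```text
[ 0.5072 -0.2866  0.2604] [-0.1 -0.2 -0.3]
-110 (258, 165) [219 212 188]
-104 (258, 160) [184 187 175]
-98 (257, 156) [213 216 202]
-92 (257, 151) [241 244 237]
-86 (257, 146) [243 245 238]
-80 (257, 141) [245 247 241]
-74 (257, 136) [245 247 241]
-68 (257, 131) [246 248 242]
-62 (257, 126) [247 248 243]
-56 (257, 121) [247 249 243]
-50 (257, 116) [247 249 244]
-44 (257, 110) [248 249 245]
-38 (257, 105) [248 249 245]
-32 (257, 100) [205 175 137]
-26 (257, 94) [224 183 129]
tab 0.54 [-0.0153 -0.1031  0.126 ]
[ 0.5074 -0.2863  0.2604] [-3.141  0.     1.473]
end 1 pix [257.2   4. ]
50 (np.int64(257), np.int64(27)) [225 183 130]
53 (np.int64(257), np.int64(24)) [229 188 133]
56 (np.int64(257), np.int64(21)) [228 189 135]
59 (np.int64(257), np.int64(18)) [226 185 131]
62 (np.int64(257), np.int64(15)) [228 188 133]
65 (np.int64(257), np.int64(12)) [227 185 131]
68 (np.int64(257), np.int64(9)) [222 179 127]
71 (np.int64(257), np.int64(6)) [208 166 117]
74 (np.int64(257), np.int64(3)) [113 112 114]
77 (np.int64(257), np.int64(0)) [113 114 116]
80 (np.int64(257), np.int64(-3)) None
83 (np.int64(257), np.int64(-6)) None
86 (np.int64(257), np.int64(-9)) None
89 (np.int64(257), np.int64(-12)) None
92 (np.int64(257), np.int64(-15)) None
95 (np.int64(257), np.int64(-18)) None
```

Keeper home, slats latched, robot clear.

```bash
python3 -c "
from station import *
print(sign_off())"
```

```text
the job is handed in; nothing more can be done
None
```

I handed the job in with both slats pressed down under the two catches and the keeper pushed to its stop, with the robot clear at about 34 s. The hand-in returned no verdict; the last camera check before it agreed, except that the keeper then hid the right-hand catch, last seen out before the keeper was pushed.

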